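Load a microtube rack past the spring gate of a tube reader

TASK

Load the blue tube rack into the tube reader: press the long yellow pedal down with one fingertip so that the red gate sinks into the chute floor, and keep holding it down while the other finger pushes the rack along the chute, over the gate, until it is fully home against the white reader. Then take the hand away so that the gate springs up again behind the rack. The gate must never touch the rack, the rack is only pushed (never picked up), and the things standing beside the chute are left alone.

Things in the scene. Friction and masses are not known exactly. Their poses are not given: they have to be found in the camera images.
- chute: Fixed loading chute. Origin on the bench, on the chute's centre line, under the gate. x: push direction, to the reader; y: left of it, to the pedal; z up. Grey floor at z = 40 mm from x = -205 (open end) to 118 mm (reader). Walls 4 mm thick, inner faces at y = -25 mm (top z = 56) and +25 mm (top z = 66).
- rack: Loose blue rack of capped microtubes, 100 mm long (x), 44 wide (y), block 34 high, 46 to the cap tops, 0.15 to 0.31 kg. Origin at the centre of its underside. Starts on the floor of the chute's open part, its x along the chute's x, its front 20 to 55 mm before the gate. Home, its origin is at chute x = 68 mm.
- gate (a joint): Lever carrying the red gate and the yellow pedal, on an axle along chute x at chute y = -41, z = 22 mm. 0 rad: gate closed (up); grows as the pedal goes down; stop at 0.40. Above 0.27 rad the gate is wholly below the chute floor. A spring (about 3 N at the pedal's middle when closed, 4 N when open) shuts it when let go.
- gate_top (a point): Highest point of the red gate blade, next to the left wall. The blade is 5 mm thick, chute x = -2.5 to 2.5 mm. Closed, it slopes up across the chute to about 17 mm above the floor at the left wall; pressed, it sinks through a slot in the floor.
- pedal_mid (a point): Point on the yellow pedal's top, mid-width, at chute x = -80 mm; moves with it. Pedal 270 x 64 x 8 mm, chute x -215 to 55 mm; pressing works anywhere along it. Closed, its top slopes from z = 83 mm at chute y = 29 to z = 103 at y = 90. At 0.32 rad it is level: top z = 58 mm, chute y 45 to 109 mm (mid-width 6 mm higher at 0.27 rad, 9 mm lower at 0.40).
- stop (a point): Centre of the reader's face that stops the rack, at chute x = 118 mm, z = 60 mm. The white reader fills chute x 118 to 200, y -70 to 45 mm and is 85 mm high.
- reagent: Bystander: amber bottle, 48 mm diameter, 95 mm high; origin at the centre of its underside.
- beaker: Bystander: glass beaker, 56 mm diameter, 70 mm high; origin at the centre of its underside.
- tipbox: Bystander: red box with a clear lid, 62 x 46 x 46 mm; origin at the centre of its underside.

How it is judged:
By the outcome, as a careful person would: the job done as asked, in the order asked, and still so for the second after the job is handed in, with the robot touching nothing.
It also fails if it takes over 38 s, if anything falls off the work surface, if the arm or the gripper's body presses on something with over 40 N, if the wrist force passes 120 N, or if a joint passes its speed limit or range.

ROBOT

A 7-joint arm with a two-finger parallel gripper is mounted at the origin on the work surface. World frame = base frame: x ahead of the robot, y to its left, z up, the work surface at z = 0. Lengths are in m, angles in rad, forces in N, time in s.
With the tool pointing down it reaches from about 0.425 to 0.875 m from the base axis. Payload 4.7 kg.
Tool frame: the origin (TCP) lies at the very end of the fingers, on their centre line; the grasp point (between the pads) lies manip.grasp_offset behind it (manip.grasp_offset is the distance from the TCP to the grasp point, in m); x points along the fingers, y is the direction in which the jaws open and shut, and the axes are right-handed (so a half turn about x gives the same grasp; the last joint's range is limited). The gripper opens to 85 mm and grips with 20 to 120 N. Pads are 22 mm wide; open, the fingers measure 114 mm over their backs; the gripper's body (76 mm by 85 mm) begins 54 mm behind the grasp point. The pads swing forward as they close: fully open they stand 13 mm farther back than shut.
Start: joints at [-1.327, 0.321, -0.07, 1.45, 0.023, 1.371, -0.057], TCP at [0.148, 0.633, 0.231] pointing down, gripper open.
Joint ranges: [-2.86, 2.86], [-0.3, 2.09], [-1.38, 1.24], [0.06, 2.45], [-1.56, 4.7], [0.09, 2.05], [-2.69, 2.69]. Speed limits (rad/s): [2.57, 2.57, 3.14, 3.14, 3.14, 3.14, 3.14].

INTERFACE

Orientations are given as a unit quaternion [x, y, z, w].
In Python, from workcell import manip, snapshot, ticket gives the robot as it stands.
- The arm moves only by the tool move_arm, never from a script. Its argument "series" is a list of rows, each a list of 5 numbers: the gripper command: -1 is shut, 1 is fully open, values between are in proportion, then the shift along the tool's x, y, z each as a share of 200 mm, from -1 to 1, then the turn about the tool's x as a share of 45 degrees, from -1 to 1. In form: [[claw, dx, dy, dz, turn], ...]. A call has 1 to 10 rows; each row is the pose to reach, as a shift and turn from the pose commanded when the call began, along the tool's axes at that moment; what a row does not reach only later rows make up. A row lasts 1/12 s, in which the tool goes at most 41.7 mm and 7.16 degrees, less where a joint would pass 70% of its speed; a pose out of reach is approached as far as the arm can. A call with a number of a shift or a turn outside -1 to 1 is refused whole. A call with a gripper value outside its range is refused whole. The fingers move at their own pace and stop on an object; "newtons" is the grip in N (left out, the last holds). Time passes only in rows, so rows that repeat a pose let the fingers close. It gives the time, the measured TCP pose, the force and the opening at its end, in the units of the state.
- manip.get_obs(): the state, without advancing time (a new reading comes with each control period).
- snapshot(name): name is "side" or "top"; returns a dict with "pixels" (400x640x3 uint8, red, green, blue), "fx", "fy", "cx", "cy" (pixels), "D" ([k1, k2, p1, p2, k3] as OpenCV has them; the pictures are not rectified), "rvec" (rotation vector, rad) and "tvec" (3), from world to camera coordinates, as OpenCV has them. Camera axes: x right, y down, z forward; pixel columns grow to the right and rows downward; lengths in m; the calibration is good to about 2 mm. A picture is of the moment at which its call begins. There is no depth.
- ticket.job_done(): hands the job in, once; it reports no verdict.
The state is a dict: "time": time; "joint_pos": joint angles; "qd": joint speeds; "tau": joint torques, N m; "position": TCP position; "eef_rot": TCP orientation; "force": force on the tool from outside, world axes, zero at the start; "torque": the same for the moment, N m; "grip_width": finger opening in m.
Only numpy, scipy, OpenCV 4.12 (cv2) and the standard library are available. Lean on these libraries where they do the work, as an engineer would, in place of code of your own. Each camera call takes 0.05 s, during which the arm holds its last target. There are 200 camera calls.

## Working session

There is one attempt and no reset: what is moved stays moved. The work goes in short steps, Python scripts to look and compute and a tool call to move; the robot and the scene stay as the last step left them, time stands still between calls to the robot, and variables do not carry over. Pictures are saved under pics/ and viewed, about 8 in all and at most 12, crops included, and the job is handed in when it is done.

Besides the shell and the picture viewer there is one more tool, called after "Emit:" as name(argument=value, ...) on one line, values as JSON. move_arm: Moves the arm, as the interface text tells. Its arguments: {"type":"object","properties":{"series":{"type":"array","items":{"type":"array","items":{"type":"number"}}},"newtons":{"type":"number"}},"required":["series"]}

```bash
ls; mkdir -p pics
python3 - <<'E'
from workcell import manip, snapshot
import cv2,pickle
o=manip.get_obs();print({k:o[k] for k in('time','position','eef_rot','force','grip_width')},manip.grasp_offset)
S={n:snapshot(n) for n in('side','top')}
pickle.dump(S,open('s0.pkl','wb'))
for n,s in S.items():
    cv2.imwrite(f'pics/{n}0.png',s['pixels'][:,:,::-1]);print(n,[s[k] for k in('fx','fy','cx','cy','D','rvec','tvec')])
E
```

```text
pics
{'time': 0.0, 'position': array([0.14800832, 0.63237114, 0.23022052]), 'eef_rot': array([ 0.08039403,  0.70248379, -0.08174351,  0.70240396]), 'force': array([-0.32274537,  0.24524214,  0.41741575]), 'grip_width': 0.08567848802160667} 0.0187
side [402.75590939571094, 402.75590939571094, 317.1851270975528, 201.30741324592265, array([0.00646952, 0.        , 0.        , 0.        , 0.        ]), array([2.43287207, 0.01359197, 0.01685603]), array([-0.59459128,  0.06073454,  0.72721566])]
top [367.2468239953738, 367.2468239953738, 319.1748344741008, 196.59696788591634, array([-0.06811878,  0.        ,  0.        ,  0.        ,  0.        ]), array([ 2.13313544, -2.11734726,  0.233163  ]), array([0.0124028 , 0.6198683 , 0.61622613])]
```

View pics/side0.png

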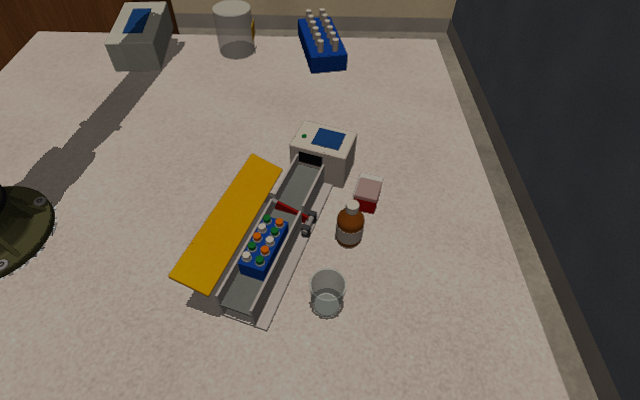

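View pics/top0.png

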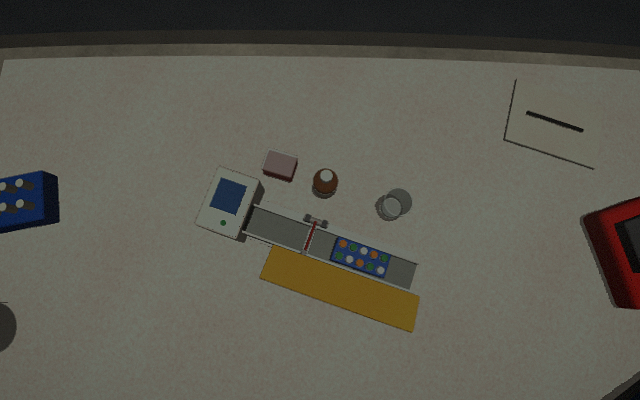

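The side view shows the pedal at about (175,275)–(280,165), the rack near (263,246), the gate near (292,211) and the reader near (323,150). The top view shows the pedal at (260,275)–(418,300), the rack near (360,257) and the gate near (310,235). The bystanders are on the side away from the pedal. Next I'll measure.

```bash
cat > h.py <<'E'
import cv2,numpy as np
def cam(s):
    K=np.array([[s['fx'],0,s['cx']],[0,s['fy'],s['cy']],[0,0,1.]]);R=cv2.Rodrigues(np.array(s['rvec']))[0]
    return K,np.array(s['D'],float),R,np.array(s['tvec'],float)
def plane(s,uv,z):
    K,D,R,t=cam(s);p=cv2.undistortPoints(np.float64(uv).reshape(-1,1,2),K,D).reshape(-1,2)
    d=np.c_[p,np.ones(len(p))]@R;c=-R.T@t
    return c+d*((np.asarray(z)-c[2])/d[:,2])[:,None]
def tri(a,ua,b,ub):
    P=[];q=[]
    for s,u in((a,ua),(b,ub)):
        K,D,R,t=cam(s);P.append(np.c_[R,t]);q.append(cv2.undistortPoints(np.float64(u).reshape(-1,1,2),K,D).reshape(-1,2).T)
    X=cv2.triangulatePoints(P[0],P[1],q[0],q[1]);return (X[:3]/X[3]).T
def proj(s,X):
    K,D,R,t=cam(s);return cv2.projectPoints(np.float64(X),np.array(s['rvec']),t,K,D)[0].reshape(-1,2)
def mask(s,lo,hi):
    m=cv2.inRange(cv2.cvtColor(s['pixels'],cv2.COLOR_RGB2HSV),lo,hi)
    c=cv2.findContours(m,cv2.RETR_EXTERNAL,cv2.CHAIN_APPROX_NONE)[0]
    return sorted(c,key=cv2.contourArea,reverse=True)
def rigid(A,B): # 2D fit B=R A+t
    a=A-A.mean(0);b=B-B.mean(0);th=np.arctan2((a[:,0]*b[:,1]-a[:,1]*b[:,0]).sum(),(a*b).sum())
    R=np.array([[np.cos(th),-np.sin(th)],[np.sin(th),np.cos(th)]]);return th,R,B.mean(0)-R@A.mean(0)
E
python3 - <<'E'
import pickle;from h import *
S=pickle.load(open('s0.pkl','rb'));Y={}
for n,s in S.items():
    c=mask(s,(18,150,60),(32,255,255))[0]
    q=cv2.approxPolyDP(cv2.convexHull(c),6,True).reshape(-1,2);print(n,'yellow',q.tolist())
    for c in mask(s,(105,120,30),(125,255,255))[:4]:
        r=cv2.minAreaRect(c);print(' blue',np.round(r[0]),cv2.contourArea(c),np.round(cv2.boxPoints(r)).tolist())
    for c in mask(s,(0,150,50),(6,255,255))[:4]: print(' red',cv2.contourArea(c),cv2.boundingRect(c))
E
```

```text
side yellow [[253, 154], [281, 171], [207, 296], [169, 274]]
 blue [322.  44.] 1323.0 [[294.0, 20.0], [331.0, 8.0], [351.0, 67.0], [313.0, 80.0]]
 blue [262. 247.] 796.5 [[234.0, 269.0], [263.0, 210.0], [291.0, 224.0], [261.0, 283.0]]
 blue [328. 138.] 408.0 [[312.0, 143.0], [315.0, 127.0], [344.0, 134.0], [340.0, 150.0]]
 blue [137.  21.] 397.0 [[123.0, 32.0], [134.0, 3.0], [150.0, 9.0], [139.0, 38.0]]
 red 147.5 (354, 198, 22, 15)
 red 101.5 (275, 201, 23, 14)
 red 22.5 (302, 213, 7, 9)
 red 0.0 (268, 247, 1, 1)
top yellow [[272, 246], [418, 296], [412, 331], [261, 278]]
 blue [ 21. 199.] 1394.0 [[-2.0, 173.0], [43.0, 171.0], [45.0, 225.0], [0.0, 227.0]]
 blue [360. 257.] 1316.0 [[329.0, 259.0], [338.0, 236.0], [391.0, 254.0], [383.0, 278.0]]
 blue [228. 196.] 741.5 [[210.0, 205.0], [220.0, 177.0], [246.0, 187.0], [236.0, 215.0]]
 blue [  2. 230.] 0.0 [[2.0, 230.0], [2.0, 230.0], [2.0, 230.0], [2.0, 230.0]]
 red 1443.5 (599, 200, 41, 109)
 red 30.5 (304, 221, 12, 29)
```

Run:
```python
import pickle;from h import *
S=pickle.load(open('s0.pkl','rb'))
us=[[207,296],[281,171],[253,154],[169,274]];ut=[[418,296],[272,246],[261,278],[412,331]]
C=np.array([[-215,29,83],[55,29,83],[55,90,103],[-215,90,103]])/1000
T=tri(S['side'],us,S['top'],ut);print(T.round(4))
for nm,P in(('tri',T),('side',plane(S['side'],us,C[:,2])),('top',plane(S['top'],ut,C[:,2]))):
    th,R,t=rigid(C[:,:2],P[:,:2]);print(nm,np.degrees(th),t,((P[:,:2]-t)@R*1000).round(1).tolist())
th,R,t=rigid(C[:,:2],plane(S['top'],ut,C[:,2])[:,:2])
def ck(n,uv,z):print(n,((plane(S['top'],uv,z)[:,:2]-t)@R*1000).round(1).tolist())
ck('rack top',[[360,257],[329.0, 259.0], [338.0, 236.0], [391.0, 254.0], [383.0, 278.0]],[.034]*5+0*np.zeros(5)+.040)
ck('gate ',[[304,250],[316,221]],[.057,.040])
ck('tipbox,beaker,reagent',[[280,166],[389,208],[326,177]],[.046,0,.095])
```

```text
[[ 0.4404 -0.1553  0.0787]
 [ 0.527   0.0998  0.0743]
 [ 0.4744  0.1143  0.1014]
 [ 0.3874 -0.1357  0.1042]]
tri 71.08167560790436 [0.53954771 0.03718812] [[-214.2, 31.3], [55.2, 32.2], [51.9, 86.6], [-212.9, 87.9]]
side 70.10680491323708 [0.54068496 0.03280749] [[-213.6, 30.2], [50.2, 32.2], [53.7, 87.6], [-210.4, 88.1]]
top 71.47313891476551 [0.53935092 0.03776082] [[-212.1, 30.9], [54.2, 31.2], [50.8, 87.4], [-212.8, 88.6]]
rack top [[-97.8, -1.1], [-47.1, 19.8], [-49.4, -23.7], [-148.4, -23.8], [-147.2, 20.6]]
gate  [[0.2, 18.4], [-2.6, -40.9]]
tipbox,beaker,reagent [[97.1, -118.1], [-132.1, -118.9], [4.3, -113.8]]
```

The two views agree: chute yaw is about 71.3° and its origin about (0.5395, 0.0375). The rack centre is at chute (-98, -1). Next I'll plan the hand pose: opening about 60 mm, midpoint at chute y≈37, approach at x≈-172.

```bash
cat >> h.py <<'E'
from scipy.spatial.transform import Rotation as Ro
TH=np.radians(71.3);RC=np.array([[np.cos(TH),-np.sin(TH)],[np.sin(TH),np.cos(TH)]]);T0=np.array([.5395,.0375])
def w(x,y):return RC@(np.array([x,y])/1000)+T0
def c(p):return (np.array(p[:2])-T0)@RC*1000
def st(goal=None,rel=True):
    from workcell import manip
    o=manip.get_obs();R=Ro.from_quat(o['eef_rot']).as_matrix()
    print('t',round(o['time'],2),'chute',c(o['position']).round(1),'z',round(o['position'][2]*1000,1),'F chute',(o['force'][:2]@RC).round(1),round(o['force'][2],1),'grip',round(o['grip_width']*1000,1))
    yy=np.degrees(np.arctan2(R[1,1],R[0,1]));cy=np.degrees(TH)+90
    print('toolx',R[:,0].round(3),'tool y heading',yy.round(2),'chute y heading',cy,'turn need(share, about toolx)',((-(cy-yy)+90)%180-90)/45)
    if goal is not None:
        d=np.r_[w(*goal[:2]),goal[2]/1000]-o['position'];print('shift shares',(R.T@d/.2).round(3))
    return o,R
E
python3 - <<'E'
from h import *
o,R=st((-175,37,160));print(R.round(3),w(-175,37))
d=np.array([.47,.25,.2])-o['position'];print((R.T@d/.2).round(3))
E
```

```text
t 0.1 chute [438.  561.6] z 230.4 F chute [-0.3  0. ] -0.2 grip 85.4
toolx [-0.    -0.002 -1.   ] tool y heading 76.83 chute y heading 161.3 turn need(share, about toolx) -1.8770085478100447
shift shares [ 0.358 -3.303  2.315]
[[-0.     0.228  0.974]
 [-0.002  0.974 -0.228]
 [-1.    -0.002  0.   ]] [ 0.44834595 -0.11639912]
[ 0.155 -1.495  2.003]
```

Emit:
move_arm(series=[[0.4, 0, -0.75, 1, 1], [0.4, 0, -0.75, 1, 1], [0.4, 0, -0.75, 1, 1], [0.4, 0, -0.75, 1, 1], [0.4, 0, -0.75, 1, 1], [0.4, 0, -0.75, 1, 1], [0.4, 0, -0.75, 1, 1]])

```text
time: 0.68
position: [0.3165, 0.4331, 0.2314]
eef_rot: [0.349, 0.613, -0.35, 0.616]
force: [1.6, -2.0, 0.2]
grip_width: 0.0596
```

Run:
```python
from h import *
o,R=st((-175,37,160));print(o['position'])
d=np.array([.50,.1,.2])-o['position'];print((R.T@d/.2).round(3))
```

```text
t 0.68 chute [303.3 338.1] z 231.4 F chute [-1.4 -2.1] 0.2 grip 59.6
toolx [ 0.003 -0.004 -1.   ] tool y heading 30.75 chute y heading 161.3 turn need(share, about toolx) 1.0989893214526116
shift shares [ 0.369 -0.839  2.697]
[0.31646976 0.43314607 0.2313901 ]
[ 0.166 -0.063  1.9  ]
```

Emit:
move_arm(series=[[0.4, 0.05, 0, 1, 1], [0.4, 0.05, 0, 1, 1], [0.4, 0.05, 0, 1, 1], [0.4, 0.05, 0, 1, 1], [0.4, 0.05, 0, 1, 1], [0.4, 0.05, 0, 1, 1], [0.4, 0.05, 0, 1, 1]])

```text
time: 1.27
position: [0.4154, 0.2685, 0.2211]
eef_rot: [-0.556, -0.436, 0.557, -0.436]
force: [-0.7, 0.4, 0.3]
grip_width: 0.0595
```

Run:
```python
from h import *
o,R=st((-176,37,180));print(o['position'])
```

```text
t 1.27 chute [179.  191.6] z 221.1 F chute [0.1 0.8] 0.3 grip 59.5
toolx [-0. -0. -1.] tool y heading -13.82 chute y heading 161.3 turn need(share, about toolx) 0.10851576719205064
shift shares [0.206 0.619 1.834]
[0.41540477 0.26851882 0.22105104]
```

Emit:
move_arm(series=[[0.4, 0.1, 0.31, 0.92, 0.11], [0.4, 0.1, 0.31, 0.92, 0.11], [0.4, 0.1, 0.31, 0.92, 0.11], [0.4, 0.1, 0.31, 0.92, 0.11], [0.4, 0.1, 0.31, 0.92, 0.11], [0.4, 0.1, 0.31, 0.92, 0.11]])

```text
time: 1.77
position: [0.4326, 0.0713, 0.2007]
eef_rot: [-0.574, -0.412, 0.575, -0.412]
force: [0.9, 0.5, 0.4]
grip_width: 0.0595
```

Run:
```python
from h import *
o,R=st((-176,37,160));print(o['position'])
```

```text
t 1.77 chute [ -2.3 112.1] z 200.7 F chute [ 0.8 -0.7] 0.4 grip 59.5
toolx [-0.001 -0.001 -1.   ] tool y heading -18.67 chute y heading 161.3 turn need(share, about toolx) 0.0006390429007991669
shift shares [0.204 0.375 0.868]
[0.43259781 0.07127307 0.20068738]
```

Emit:
move_arm(series=[[0.4, 0.1, 0.375, 0.868, 0], [0.4, 0.1, 0.375, 0.868, 0], [0.4, 0.1, 0.375, 0.868, 0], [0.4, 0.1, 0.375, 0.868, 0], [0.4, 0.1, 0.375, 0.868, 0], [0.4, 0.2, 0.375, 0.868, 0], [0.4, 0.2, 0.375, 0.868, 0], [0.4, 0.2, 0.375, 0.868, 0]])

```text
time: 2.43
position: [0.449, -0.1094, 0.1605]
eef_rot: [-0.572, -0.416, 0.573, -0.415]
force: [0.0, 0.6, -0.1]
grip_width: 0.0596
```

```bash
cat > pic.py <<'E'
import sys;from h import *;from workcell import snapshot
o,R=st((-176,37,160))
ims=[]
for n,(u,v) in(('side',(130,110)),('top',(210,140))):
    s=snapshot(n);ims.append(cv2.resize(s['pixels'][v:v+200,u:u+260,::-1],None,fx=1.5*2,fy=1.5*2)[:, :] if 0 else cv2.resize(s['pixels'][v:v+200,u:u+260,::-1],(390,300)))
    if len(sys.argv)>2: # draw finger tips at chute z
        pass
cv2.imwrite(sys.argv[1],np.vstack([cv2.resize(i,(780,600))[:,:] for i in ims]) if 0 else cv2.resize(np.hstack(ims),(800,308)))
E
python3 pic.py pics/a.png
```

```text
t 2.43 chute [-168.1   38.6] z 160.5 F chute [0.6 0.2] -0.1 grip 59.6
toolx [-0.003  0.    -1.   ] tool y heading -18.1 chute y heading 161.3 turn need(share, about toolx) 0.01337457480561789
shift shares [0.003 0.008 0.039]
```

View pics/a.png

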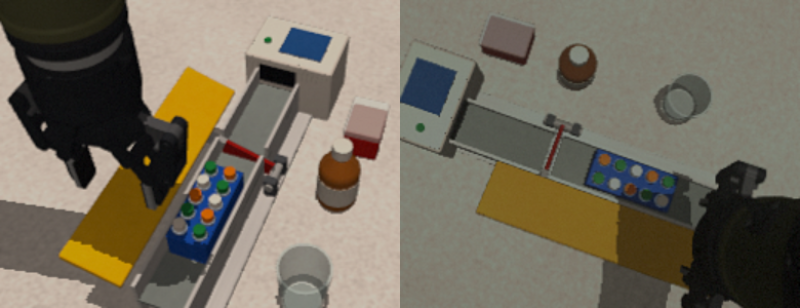

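Emit:
move_arm(series=[[0.4, 0.1, 0, 0, 0], [0.4, 0.2, 0, 0, 0], [0.4, 0.25, 0, 0, 0], [0.4, 0.25, 0, 0, 0], [0.4, 0.25, 0, 0, 0]])

```text
time: 2.95
position: [0.4501, -0.1097, 0.1117]
eef_rot: [-0.572, -0.415, 0.572, -0.415]
force: [0.2, 0.2, 0.0]
grip_width: 0.0597
```

Run:
```python
from h import *;from workcell import snapshot
o,R=st((-176,37,90))
ims=[]
for n,(u,v) in(('side',(150,190)),('top',(330,190))):
    s=snapshot(n);im=np.ascontiguousarray(s['pixels'][:,:,::-1])
    # chute overlay: left wall top inner edge, and pad tip boxes expected
    z=o['position'][2]
    L=lambda P:[proj(s,[np.r_[w(x,y),h] for x,y,h in P])]
    cx,cy=c(o['position'])
    for sg in(1,-1):
        q=L([(cx+dx,cy+sg*dy,z) for dx,dy in((-11,30),(11,30),(11,44),(-11,44))])[0]
        im=cv2.polylines(im,[np.round(q*16).astype(int)],True,(255,0,255),1,shift=4)
    for y,h in((25,.066),(-25,.056),(29,.066)):
        q=L([(-205,y,h),(118,y,h)])[0];im=cv2.polylines(im,[np.round(q*16).astype(int)],True,(0,255,0),1,shift=4)
    ims.append(cv2.resize(im[v:v+130,u:u+130],(400,400)))
cv2.imwrite('pics/b.png',np.hstack(ims))
```

```text
t 2.95 chute [-168.1   37.5] z 111.7 F chute [ 0.3 -0.1] 0.0 grip 59.7
toolx [-0. -0. -1.] tool y heading -18.05 chute y heading 161.3 turn need(share, about toolx) 0.014366799947874319
shift shares [0.108 0.002 0.04 ]
```

View pics/b.png

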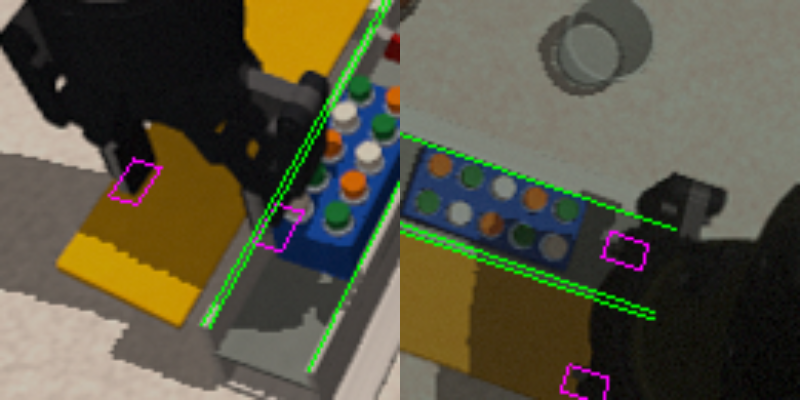

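Run:
```python
from h import *;from workcell import snapshot
o,R=st();ims=[]
for n,(u,v,k) in(('side',(150,190,110)),('top',(370,190,110))):
    s=snapshot(n);im=(255*(s['pixels'][:,:,::-1]/255.)**.45).astype(np.uint8)
    im=cv2.resize(im[v:v+k,u:u+k],(400,400),interpolation=cv2.INTER_CUBIC)
    for y,col in((0,(255,0,255)),(-22,(0,255,255))):
      for zz in (112,117,122):
        cx,cy=c(o['position']);q=(proj(s,[np.r_[w(cx+d,cy-37),zz/1000] for d in(-11,11)])-[u,v])*400/k
        cv2.line(im,*[tuple(int(t) for t in a) for a in q],(255,0,255),1)
    ims.append(im)
cv2.imwrite('pics/c.png',np.hstack(ims))
```

```text
t 3.05 chute [-168.1   36.6] z 112.5 F chute [-0.2 -0.5] 0.3 grip 59.5
toolx [ 0.002  0.    -1.   ] tool y heading -18.08 chute y heading 161.3 turn need(share, about toolx) 0.01385255458643668
```

View pics/c.png

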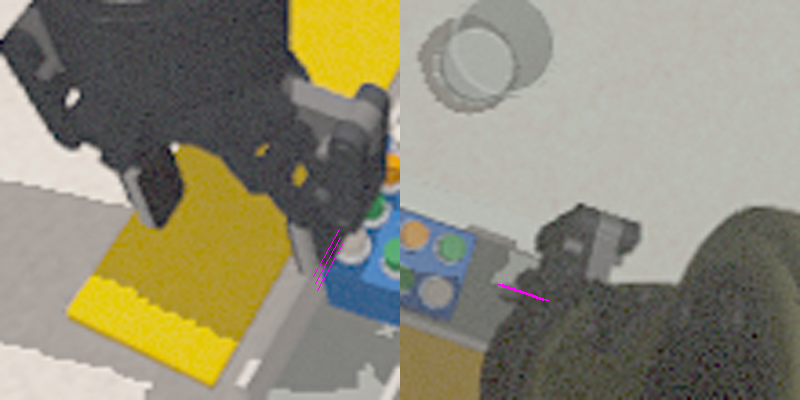

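The pusher tip lies over the chute floor behind the rack (side crop ≈(320,270), top crop ≈(525,290)), and the other tip is over the pedal (160,220). Both match the projections, so I'll descend onto the pedal.

Emit:
move_arm(series=[[0.4, 0, 0, 0.03, 0.014], [0.4, 0.05, 0, 0.03, 0.014], [0.4, 0.1, 0, 0.03, 0.014], [0.4, 0.1, 0, 0.03, 0.014], [0.4, 0.1, 0, 0.03, 0.014]])

```text
time: 3.57
position: [0.4478, -0.1161, 0.0907]
eef_rot: [-0.574, -0.412, 0.575, -0.412]
force: [0.4, -0.5, 1.2]
grip_width: 0.0598
```

Run:
```python
from h import *
st((-172,37,54))
```

```text
t 3.57 chute [-174.9   37.6] z 90.7 F chute [-0.4 -0.6] 1.2 grip 59.8
toolx [-0.001 -0.001 -1.   ] tool y heading -18.77 chute y heading 161.3 turn need(share, about toolx) -0.0014920347603341118
shift shares [ 0.183  0.003 -0.015]
```

Emit:
move_arm(series=[[0.4, 0.05, 0, 0, 0], [0.4, 0.1, 0, 0, 0], [0.4, 0.15, 0, 0, 0], [0.4, 0.17, 0, 0, 0], [0.4, 0.19, 0, 0, 0], [0.4, 0.19, 0, 0, 0], [0.4, 0.19, 0, 0, 0]])

```text
time: 4.15
position: [0.4475, -0.1158, 0.0531]
eef_rot: [-0.574, -0.412, 0.575, -0.412]
force: [-4.1, 1.7, 5.4]
grip_width: 0.0599
```

Run:
```python
from h import *;from workcell import snapshot
o,R=st((-172,37,48));ims=[]
for n,(u,v,k) in(('side',(160,150,160)),('top',(290,180,130))):
    s=snapshot(n);im=(255*(s['pixels'][:,:,::-1]/255.)**.6).astype(np.uint8)
    ims.append(cv2.resize(im[v:v+k,u:u+k],(400,400),interpolation=cv2.INTER_CUBIC))
cv2.imwrite('pics/d.png',np.hstack(ims))
```

```text
t 4.15 chute [-174.7   38. ] z 53.1 F chute [0.3 4.4] 5.4 grip 59.9
toolx [-0.001  0.    -1.   ] tool y heading -18.75 chute y heading 161.3 turn need(share, about toolx) -0.0010821617436660188
shift shares [ 0.025  0.005 -0.014]
```

View pics/d.png

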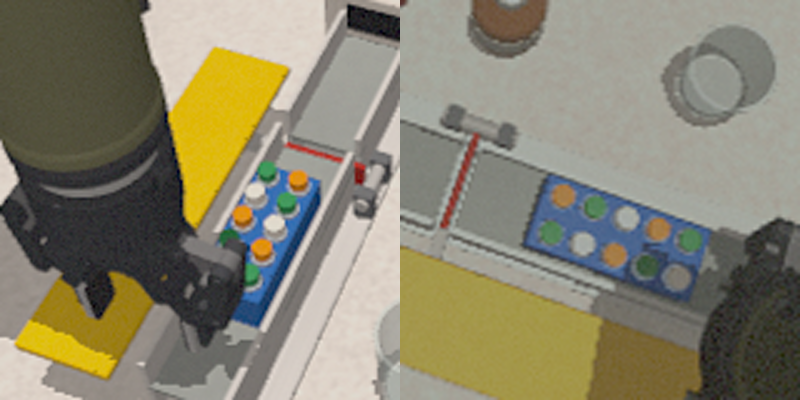

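The gate now shows only as a thin flush red line (side crop ≈(318,152)), and the pedal is down. I'll press slightly deeper, then start pushing.

Emit:
move_arm(series=[[0.4, 0.03, 0, 0, 0], [0.4, 0.03, 0, 0, 0], [0.4, 0.03, 0, -0.03, 0], [0.4, 0.03, 0, -0.06, 0], [0.4, 0.03, 0, -0.09, 0], [0.4, 0.03, 0, -0.12, 0], [0.4, 0.03, 0, -0.15, 0], [0.4, 0.03, 0, -0.18, 0], [0.4, 0.03, 0, -0.18, 0]])

```text
time: 5.0
position: [0.461, -0.0816, 0.048]
eef_rot: [0.575, 0.411, -0.574, 0.413]
force: [-0.7, -3.2, 6.1]
grip_width: 0.0599
```

```bash
cat > chk.py <<'E'
import sys;from h import *;from workcell import snapshot
o,R=st((7,37,48));s=snapshot('top');ims=[]
for cc in mask(s,(105,120,30),(125,255,255))[:4]:
    r=cv2.minAreaRect(cc);P=(plane(s,cv2.boxPoints(r),.074)[:,:2]-T0)@RC*1000
    print('blue',np.round(P.mean(0),1),P.round(0).tolist())
if len(sys.argv)>1:
  for n,(u,v,k) in(('side',(160,100,200)),('top',(210,150,200))):
    s=snapshot(n);im=(255*(s['pixels'][:,:,::-1]/255.)**.6).astype(np.uint8)
    ims.append(cv2.resize(im[v:v+k,u:u+k],(400,400),interpolation=cv2.INTER_CUBIC))
  cv2.imwrite(sys.argv[1],np.hstack(ims))
E
python3 chk.py
```

```text
t 5.0 chute [-138.    36.1] z 48.0 F chute [-3.2 -0.4] 6.1 grip 59.9
toolx [ 0.002 -0.001 -1.   ] tool y heading -18.69 chute y heading 161.3 turn need(share, about toolx) 0.0002724793346304624
shift shares [-0.    -0.004 -0.725]
blue [522.9 107.8] [[605.0, 82.0], [501.0, 39.0], [443.0, 134.0], [543.0, 177.0]]
blue [-76.5  -2.6] [[-27.0, 18.0], [-28.0, -26.0], [-127.0, -23.0], [-124.0, 21.0]]
blue [162.7 -27. ] [[187.0, -0.0], [188.0, -55.0], [138.0, -54.0], [138.0, 1.0]]
blue [478.   74.4] [[491.0, 70.0], [486.0, 64.0], [465.0, 78.0], [470.0, 84.0]]
```

The rack moves with the finger (rear at -127, finger front at -127). Before the rack crosses, I'll check the pedal angle from its front corners in both views.

```bash
python3 - <<'E'
from h import *;from workcell import snapshot
S={n:snapshot(n) for n in('side','top')};q={}
for n,s in S.items():
    m=mask(s,(18,150,40),(32,255,255))[0];h=cv2.convexHull(m).reshape(-1,2)
    P=plane(s,h,.058);ch=(P[:,:2]-T0)@RC*1000
    f=lambda a,b:h[np.argmax(ch@np.array([a,b]))]
    q[n]=[f(1,-1),f(1,1)]
    print(n,[x.tolist() for x in q[n]],[ch[np.argmax(ch@np.array(d))].round(1).tolist() for d in((1,-1),(1,1))])
T=tri(S['side'],q['side'],S['top'],q['top']);print([np.r_[c(t),t[2]*1000].round(1) for t in T])
E
python3 chk.py pics/e.png
```

```text
side [[233, 249], [198, 241]] [[-120.0, 44.5], [-125.0, 104.9]]
top [[271, 255], [260, 287]] [[53.4, 46.6], [52.3, 105.9]]
[array([  33.1,   88.6, -139.2]), array([  25.1,  165.6, -132.1])]
t 5.15 chute [-137.9   36.2] z 47.9 F chute [-1.8 -1.3] 4.0 grip 59.9
toolx [ 0.003 -0.    -1.   ] tool y heading -18.71 chute y heading 161.3 turn need(share, about toolx) -0.00022766934018060662
shift shares [-0.    -0.004 -0.725]
blue [522.8 107.6] [[611.0, 97.0], [502.0, 36.0], [437.0, 119.0], [541.0, 179.0]]
blue [-76.4  -2.5] [[-27.0, 18.0], [-28.0, -26.0], [-127.0, -23.0], [-124.0, 20.0]]
blue [162.7 -27. ] [[187.0, -0.0], [188.0, -55.0], [138.0, -54.0], [138.0, 1.0]]
blue [468.5  78.6] [[472.0, 79.0], [470.0, 76.0], [465.0, 78.0], [466.0, 81.0]]
```

View pics/e.png

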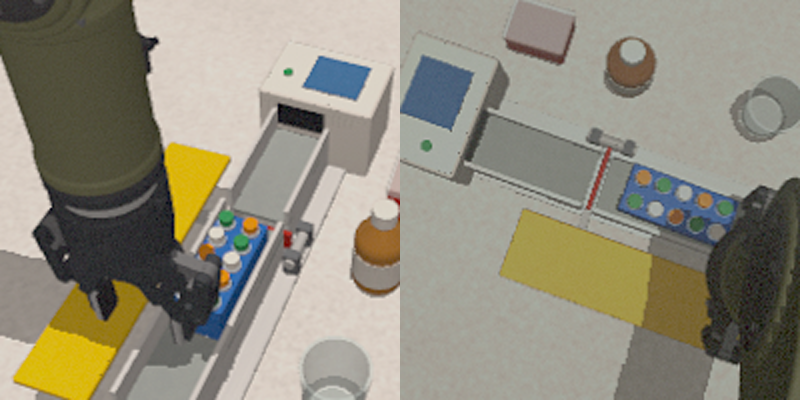

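Run:
```python
from h import *;from workcell import snapshot
S={n:snapshot(n) for n in('side','top')}
T=tri(S['side'],[[275,179]],S['top'],[[271,255]]);print([np.r_[c(t),t[2]*1000].round(1) for t in T])
for a in(.27,.32,.36,.40):
    # pedal front inner corner: rotate level (y45,z58) about axle
    v=np.array([86,36.]);d=.32-a;p=[86*np.cos(d)-36*np.sin(d)-41,86*np.sin(d)+36*np.cos(d)+22]
    X=[np.r_[w(55,p[0]),p[1]/1000]];print(a,np.round(p,1),[proj(S[n],X).round(1).tolist() for n in S])
s=S['side'];m=mask(s,(18,150,40),(32,255,255))
for x in m[:3]:print(cv2.contourArea(x),cv2.approxPolyDP(cv2.convexHull(x),3,True).reshape(-1,2).tolist())
```

```text
[array([54.8, 46.3, 47.9])]
0.27 [43.1 62.3] [[[276.0, 174.0]], [[270.6, 252.7]]]
0.32 [45. 58.] [[[275.2, 175.4]], [[270.5, 253.9]]]
0.36 [46.4 54.5] [[[274.7, 176.5]], [[270.4, 254.7]]]
0.4 [47.6 51. ] [[[274.2, 177.6]], [[270.4, 255.4]]]
2026.5 [[231, 246], [233, 251], [203, 302], [167, 290], [198, 242], [218, 240]]
866.5 [[245, 171], [274, 178], [250, 221], [241, 176]]
23.0 [[252, 39], [253, 20]]
```

The corner matches about 0.36–0.40 rad, so the gate is well below the floor. I'll continue the push.

Emit:
move_arm(series=[[0.4, 0, 0, -0.035, 0], [0.4, 0, 0, -0.07, 0], [0.4, 0, 0, -0.105, 0], [0.4, 0, 0, -0.14, 0], [0.4, 0, 0, -0.175, 0], [0.4, 0, 0, -0.21, 0], [0.4, 0, 0, -0.245, 0], [0.4, 0, 0, -0.28, 0], [0.4, 0, 0, -0.315, 0], [0.4, 0, 0, -0.35, 0]])

```text
time: 6.23
position: [0.4811, -0.0177, 0.0473]
eef_rot: [-0.574, -0.411, 0.576, -0.412]
force: [-2.5, -7.6, 8.5]
grip_width: 0.0601
```

```bash
python3 chk.py
```

```text
t 6.23 chute [-71.   37.6] z 47.3 F chute [-8.  -0.1] 8.5 grip 60.1
toolx [-0.002 -0.003 -1.   ] tool y heading -18.86 chute y heading 161.3 turn need(share, about toolx) -0.0034838041904006584
shift shares [-0.005  0.002 -0.39 ]
blue [524.1 106.7] [[600.0, 74.0], [501.0, 41.0], [450.0, 139.0], [545.0, 173.0]]
blue [162.7 -27. ] [[187.0, -0.0], [188.0, -55.0], [138.0, -54.0], [138.0, 1.0]]
blue [12.1 -3.7] [[40.0, 17.0], [39.0, -27.0], [-16.0, -24.0], [-14.0, 19.0]]
blue [455.6 115.8] [[467.0, 111.0], [459.0, 105.0], [444.0, 121.0], [452.0, 127.0]]
```

Emit:
move_arm(series=[[0.4, 0, 0, -0.035, 0], [0.4, 0, 0, -0.07, 0], [0.4, 0, 0, -0.105, 0], [0.4, 0, 0, -0.14, 0], [0.4, 0, 0, -0.175, 0], [0.4, 0, 0, -0.21, 0], [0.4, 0, 0, -0.245, 0], [0.4, 0, 0, -0.28, 0], [0.4, 0, 0, -0.315, 0], [0.4, 0, 0, -0.34, 0]])

```text
time: 7.12
position: [0.5029, 0.0469, 0.0471]
eef_rot: [-0.574, -0.411, 0.576, -0.412]
force: [-3.2, -8.0, 7.5]
grip_width: 0.0603
```

```bash
python3 chk.py pics/f.png
```

```text
t 7.12 chute [-2.8 37.7] z 47.1 F chute [-8.6  0.5] 7.5 grip 60.3
toolx [-0.003 -0.003 -1.   ] tool y heading -18.84 chute y heading 161.3 turn need(share, about toolx) -0.003102438770301003
shift shares [-0.004  0.004 -0.049]
blue [524.6 108.6] [[602.0, 77.0], [504.0, 41.0], [449.0, 140.0], [543.0, 176.0]]
blue [162.7 -27. ] [[187.0, -0.0], [189.0, -54.0], [138.0, -54.0], [137.0, 0.0]]
blue [490.   49.1] [[499.0, 50.0], [496.0, 43.0], [481.0, 48.0], [484.0, 55.0]]
blue [480.3  66.6] [[489.0, 73.0], [482.0, 56.0], [472.0, 60.0], [479.0, 77.0]]
```

View pics/f.png

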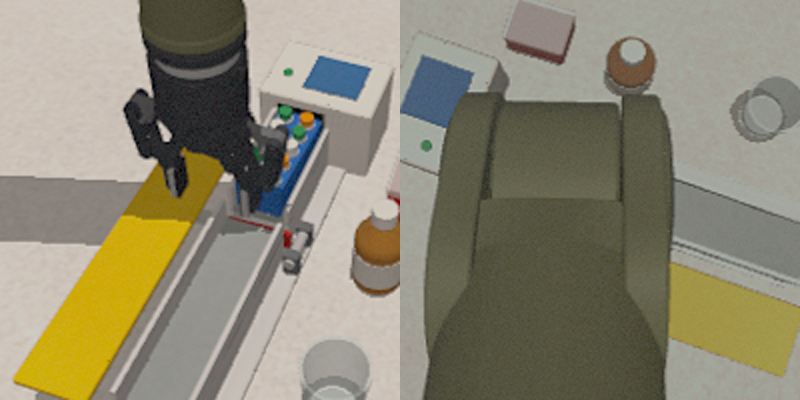

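The rack is over the gate and about 10 mm short of the reader, with the gate still down (side crop ≈(250,222)). I'll finish gently while watching the force.

Emit:
move_arm(series=[[0.4, 0, 0, -0.012, 0], [0.4, 0, 0, -0.024, 0], [0.4, 0, 0, -0.034, 0], [0.4, 0, 0, -0.042, 0], [0.4, 0, 0, -0.05, 0], [0.4, 0, 0, -0.05, 0]])

```text
time: 7.77
position: [0.5055, 0.0551, 0.0471]
eef_rot: [-0.573, -0.411, 0.577, -0.411]
force: [-4.6, -9.1, 9.9]
grip_width: 0.0599
```

```bash
python3 chk.py|head -1
```

```text
t 7.77 chute [ 5.7 37.8] z 47.1 F chute [-10.1   1.4] 9.9 grip 59.9
```

Emit:
move_arm(series=[[0.4, 0, 0, -0.008, 0], [0.4, 0, 0, -0.016, 0], [0.4, 0, 0, -0.02, 0], [0.4, 0, 0, -0.02, 0]])

```text
time: 8.15
position: [0.5056, 0.0552, 0.0471]
eef_rot: [-0.572, -0.41, 0.579, -0.411]
force: [-8.7, -16.3, 15.6]
grip_width: 0.0595
```

```bash
python3 chk.py|head -1
```

```text
t 8.15 chute [ 5.9 37.8] z 47.1 F chute [-18.2   3. ] 15.6 grip 59.5
```

The TCP has stopped (0.2 mm moved for 4 mm commanded) and the force rose to 18 N with the rack rear at ≈17.5–18, so the rack is home. I'll retreat still pressing, then lift.

Emit:
move_arm(series=[[0.4, 0, 0, 0.02, 0], [0.4, 0, 0, 0.05, 0], [0.4, 0, 0, 0.1, 0], [0.4, 0, 0, 0.15, 0], [0.4, 0, 0, 0.2, 0], [0.4, 0, 0, 0.25, 0], [0.4, 0, 0, 0.3, 0], [0.4, 0, 0, 0.35, 0], [0.4, 0, 0, 0.35, 0]])

```text
time: 8.95
position: [0.4848, -0.0071, 0.0472]
eef_rot: [-0.575, -0.411, 0.576, -0.411]
force: [-0.7, -2.1, 4.6]
grip_width: 0.0603
```

```bash
python3 chk.py|head -1
python3 - <<'E'
from h import *;from workcell import snapshot
s=snapshot('side');im=s['pixels'][:,:,::-1]
cv2.imwrite('pics/g.png',cv2.resize(im[110:260,220:370],(600,600),interpolation=cv2.INTER_CUBIC))
E
```

```text
t 8.95 chute [-59.7  37.5] z 47.2 F chute [-2.3 -0. ] 4.6 grip 60.3
```

View pics/g.png

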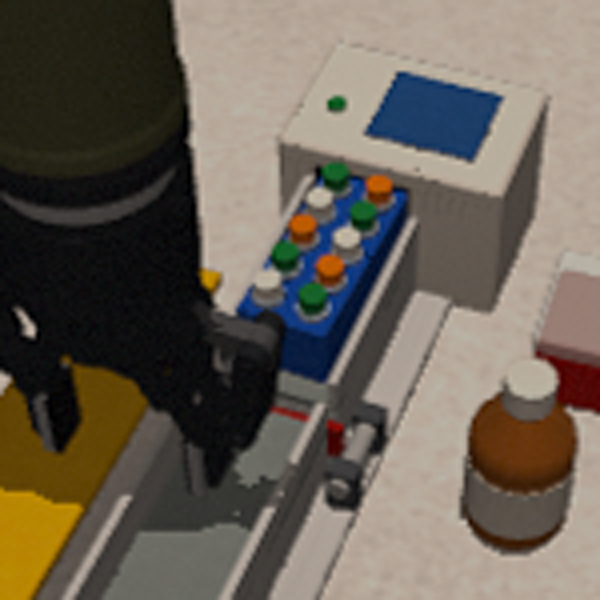

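The rack sits against the reader with clear floor between it and the sunken gate (crop ≈(300,400)). I'll lift now.

Emit:
move_arm(series=[[0.4, -0.05, 0, 0, 0], [0.4, -0.1, 0, 0, 0], [0.4, -0.15, 0, 0, 0], [0.4, -0.2, 0, 0, 0], [0.4, -0.27, 0, 0, 0], [0.4, -0.4, 0, 0, 0], [0.4, -0.6, 0, 0, 0], [0.4, -0.75, 0, 0, 0], [0.4, -0.75, 0, 0, 0]])

```text
time: 9.8
position: [0.4893, -0.0035, 0.2039]
eef_rot: [0.578, 0.411, -0.571, 0.413]
force: [0.5, 0.0, 0.2]
grip_width: 0.0595
```

Emit:
move_arm(series=[[0.4, 0, 0, 0.3, 0], [0.4, 0, 0, 0.6, 0], [0.4, 0, 0, 0.6, 0], [0.4, 0, 0, 0.6, 0], [0.4, 0, 0, 0.6, 0], [0.4, 0, 0, 0.6, 0]])

```text
time: 10.3
position: [0.4472, -0.1169, 0.1973]
eef_rot: [0.575, 0.412, -0.574, 0.412]
force: [-0.6, 1.0, -0.0]
grip_width: 0.0597
```

```bash
python3 chk.py pics/i.png
python3 - <<'E'
from h import *;from workcell import snapshot
s=snapshot('side')
for x,n in((18,'rear'),(118,'front')):print(n,proj(s,[np.r_[w(x,y),.074] for y in(-22,22)]).round(1).tolist())
E
```

```text
t 10.3 chute [-175.8   37.9] z 197.3 F chute [0.7 0.9] -0.0 grip 59.7
toolx [-0.     0.001 -1.   ] tool y heading -18.72 chute y heading 161.3 turn need(share, about toolx) -0.0005061836043820575
shift shares [ 0.748  0.004 -0.913]
blue [518.8 106. ] [[604.0, 81.0], [492.0, 35.0], [436.0, 131.0], [543.0, 177.0]]
blue [66. -3.] [[116.0, 16.0], [115.0, -28.0], [15.0, -22.0], [17.0, 21.0]]
blue [162.7 -27. ] [[187.0, -0.0], [189.0, -54.0], [138.0, -54.0], [137.0, 0.0]]
blue [458.5 103.5] [[467.0, 98.0], [458.0, 94.0], [450.0, 109.0], [459.0, 113.0]]
rear [[301.7, 192.6], [278.5, 186.3]]
front [[320.0, 155.8], [298.4, 150.5]]
```

View pics/i.png

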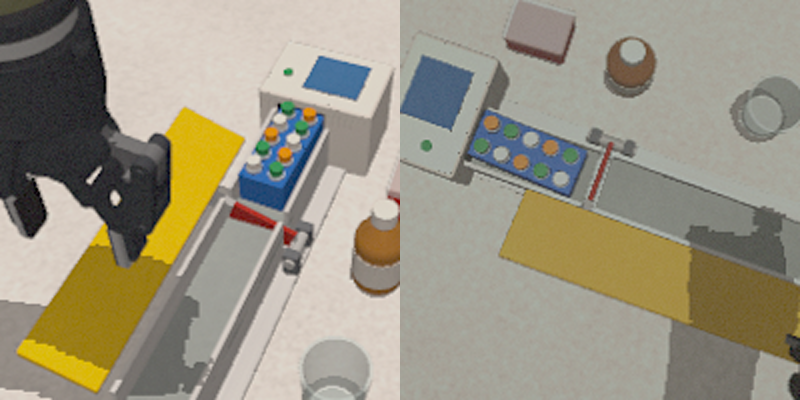

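The gate is up behind the rack and the pedal has sprung back. The top-view box hints at a slight rack yaw and a 2 mm shortfall, so I'll check it against the reader and walls before handing in.

Run:
```python
from h import *;from workcell import snapshot
s=snapshot('top')
hsv=cv2.cvtColor(s['pixels'],cv2.COLOR_RGB2HSV)
m=[k for k in mask(s,(105,100,25),(125,255,255)) if 250<cv2.boundingRect(k)[0]+cv2.boundingRect(k)[2]/2<340 and cv2.contourArea(k)>300][0]
P=(plane(s,cv2.convexHull(m).reshape(-1,2),.074)[:,:2]-T0)@RC*1000;print(P.round(1).tolist())
P=(plane(s,m.reshape(-1,2),.074)[:,:2]-T0)@RC*1000
for nm,k,ax in(('rear',(P[:,0]<25)&(abs(P[:,1]+2)<15),1),('front',(P[:,0]>110)&(abs(P[:,1]+2)<15),1),('left',(P[:,1]>8)&(abs(P[:,0]-66)<35),0),('right',(P[:,1]<-18)&(abs(P[:,0]-66)<35),0)):
    if k.sum()>3:f=np.polyfit(P[k,ax],P[k,1-ax],1);print(nm,k.sum(),'deg',np.degrees(f[0]).round(2),'at mid',np.polyval(f,66 if ax==0 else -2).round(1))
a=(255*(s['pixels'][:,:,::-1]/255.)**.5).astype(np.uint8);b=snapshot('side')['pixels'][:,:,::-1]
cv2.imwrite('pics/j.png',np.hstack([cv2.resize(b[120:210,265:355],(400,400)),cv2.resize(a[185:265,230:310],(400,400))]))
```

```text
[[111.6, -26.9], [105.8, -27.0], [62.8, -24.6], [29.8, -22.8], [17.8, -21.2], [15.5, -14.5], [17.2, 12.4], [18.1, 20.2], [23.1, 21.9], [104.5, 16.6], [112.5, 15.6], [114.8, 14.5], [115.5, 12.8], [115.8, 7.2], [115.6, -2.4], [115.0, -25.7]]
rear 16 deg 3.83 at mid 16.9
front 16 deg 1.4 at mid 114.9
left 35 deg -3.51 at mid 18.2
right 36 deg -3.05 at mid -24.0
```

View pics/j.png

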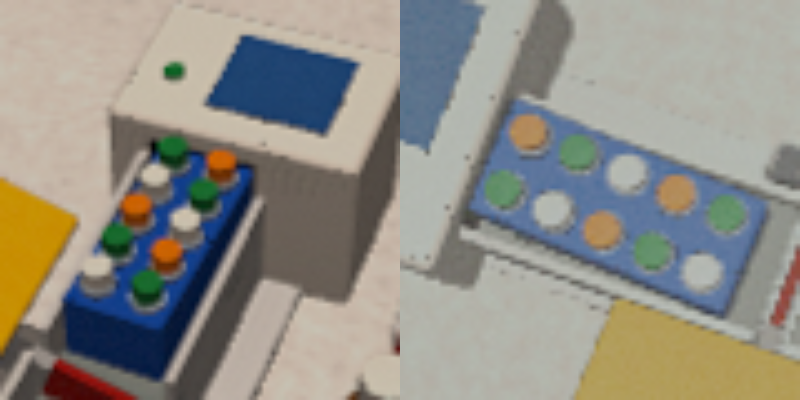

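The rack is really yawed about 3° in the chute, with its rear toward the left wall, so its centre is 1–2 mm short. The gate is clear of it. I'll press the pedal again behind the gate and give a second squaring push with the finger shifted about 12 mm to the right.

Emit:
move_arm(series=[[0.4, 0, 0.06, -0.3, 0], [0.4, 0, 0.06, -0.575, 0], [0.4, 0.15, 0.06, -0.575, 0], [0.4, 0.3, 0.06, -0.575, 0], [0.4, 0.38, 0.06, -0.575, 0], [0.4, 0.38, 0.06, -0.575, 0], [0.4, 0.38, 0.06, -0.575, 0]])

```text
time: 11.18
position: [0.4952, -0.0127, 0.1208]
eef_rot: [-0.574, -0.412, 0.576, -0.412]
force: [0.4, 1.0, 1.5]
grip_width: 0.0594
```

Run:
```python
from h import *
st((-60,26,47))
```

```text
t 11.18 chute [-61.8  25.8] z 120.8 F chute [ 1.  -0.1] 1.5 grip 59.4
toolx [-0.002 -0.001 -1.   ] tool y heading -18.73 chute y heading 161.3 turn need(share, about toolx) -0.0006325816414106258
shift shares [ 0.369 -0.    -0.01 ]
```

Emit:
move_arm(series=[[0.4, 0.08, 0, 0, 0], [0.4, 0.14, 0, 0, 0], [0.4, 0.19, 0, 0, 0], [0.4, 0.24, 0, 0, 0], [0.4, 0.28, 0, 0, 0], [0.4, 0.32, 0, 0, 0], [0.4, 0.35, 0, 0, 0], [0.4, 0.37, 0, 0, 0], [0.4, 0.37, 0, 0, 0]])

```text
time: 11.93
position: [0.4941, -0.0122, 0.0462]
eef_rot: [-0.574, -0.413, 0.576, -0.411]
force: [-5.4, 2.6, 6.2]
grip_width: 0.0601
```

```bash
python3 chk.py|head -1
python3 - <<'E'
from h import *;from workcell import snapshot
s=snapshot('side');im=s['pixels'][:,:,::-1]
cv2.imwrite('pics/k.png',cv2.resize(im[110:260,220:370],(600,600),interpolation=cv2.INTER_CUBIC))
E
```

```text
t 11.93 chute [-61.6  27.1] z 46.2 F chute [0.7 6. ] 6.2 grip 60.1
```

View pics/k.png

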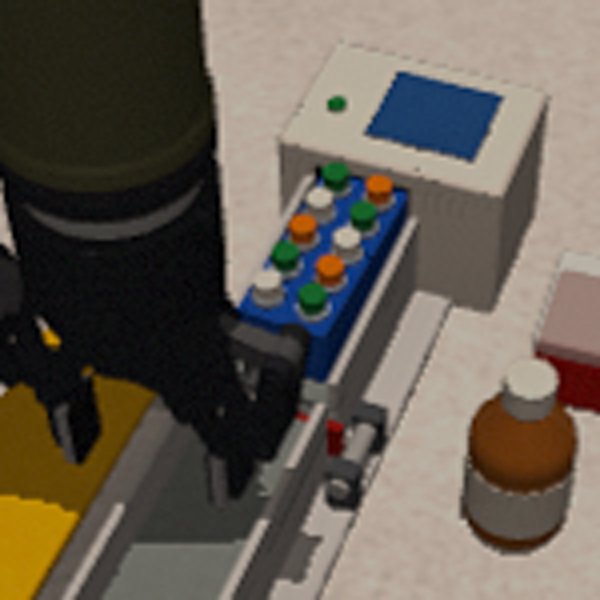

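Pedal is down and the finger is clear inside the chute (crop ≈(215,480)). Pushing forward.

Emit:
move_arm(series=[[0.4, 0, 0, -0.05, 0], [0.4, 0, 0, -0.1, 0], [0.4, 0, 0, -0.15, 0], [0.4, 0, 0, -0.2, 0], [0.4, 0, 0, -0.25, 0], [0.4, 0, 0, -0.28, 0], [0.4, 0, 0, -0.3, 0], [0.4, 0, 0, -0.31, 0], [0.4, 0, 0, -0.32, 0], [0.4, 0, 0, -0.33, 0]])

```text
time: 12.87
position: [0.5168, 0.0495, 0.0473]
eef_rot: [-0.575, -0.412, 0.575, -0.412]
force: [-1.6, -2.9, 3.7]
grip_width: 0.0594
```

```bash
python3 chk.py|head -1
```

```text
t 12.87 chute [ 4.1 25.3] z 47.3 F chute [-3.3  0.6] 3.7 grip 59.4
```

Emit:
move_arm(series=[[0.4, 0, 0, -0.007, 0], [0.4, 0, 0, -0.014, 0], [0.4, 0, 0, -0.021, 0], [0.4, 0, 0, -0.028, 0], [0.4, 0, 0, -0.035, 0], [0.4, 0, 0, -0.035, 0]])

```text
time: 13.42
position: [0.5173, 0.0506, 0.0473]
eef_rot: [-0.573, -0.41, 0.578, -0.411]
force: [-7.9, -14.5, 12.9]
grip_width: 0.06
```

```bash
python3 chk.py|head -2
```

```text
t 13.42 chute [ 5.2 25.2] z 47.3 F chute [-16.2   2.9] 12.9 grip 60.0
toolx [-0.005 -0.006 -1.   ] tool y heading -19.04 chute y heading 161.3 turn need(share, about toolx) -0.007618668259019362
```

Emit:
move_arm(series=[[0.4, 0, 0, -0.006, 0], [0.4, 0, 0, -0.012, 0], [0.4, 0, 0, -0.012, 0]])

```text
time: 13.72
position: [0.5174, 0.0507, 0.0473]
eef_rot: [-0.573, -0.409, 0.58, -0.411]
force: [-10.3, -18.5, 16.4]
grip_width: 0.0598
```

Emit:
move_arm(series=[[0.4, 0, 0, 0.02, 0], [0.4, 0, 0, 0.05, 0], [0.4, 0, 0, 0.1, 0], [0.4, 0, 0, 0.15, 0], [0.4, 0, 0, 0.2, 0], [0.4, 0, 0, 0.25, 0], [0.4, 0, 0, 0.3, 0], [0.4, 0, 0, 0.37, 0], [0.4, 0, 0, 0.37, 0]])

```text
time: 14.47
position: [0.4948, -0.0151, 0.0472]
eef_rot: [-0.575, -0.411, 0.576, -0.411]
force: [-1.3, -2.5, 4.1]
grip_width: 0.0598
```

Emit:
move_arm(series=[[0.4, -0.05, 0, 0, 0], [0.4, -0.1, 0, 0, 0], [0.4, -0.15, 0, 0, 0], [0.4, -0.2, 0, 0, 0], [0.4, -0.27, 0, 0, 0], [0.4, -0.4, 0, 0, 0], [0.4, -0.6, 0, 0, 0], [0.4, -0.75, 0, 0, 0], [0.4, -0.75, 0, 0, 0]])

```text
time: 15.22
position: [0.4994, -0.011, 0.2037]
eef_rot: [0.578, 0.411, -0.571, 0.413]
force: [0.4, -0.4, -0.1]
grip_width: 0.0597
```

Emit:
move_arm(series=[[0.4, 0, 0, 0.3, 0], [0.4, 0, 0, 0.6, 0], [0.4, 0, 0, 0.6, 0], [0.4, 0, 0, 0.6, 0], [0.4, 0, 0, 0.6, 0], [0.4, 0, 0, 0.6, 0]])

```text
time: 15.72
position: [0.4574, -0.1241, 0.1973]
eef_rot: [0.575, 0.412, -0.575, 0.412]
force: [0.4, -0.4, 0.1]
grip_width: 0.06
```

Run:
```python
from h import *;from workcell import snapshot
st()
for n in('top','side'):
    s=snapshot(n)
    for k in mask(s,(105,100,25),(125,255,255)):
        P=(plane(s,k.reshape(-1,2),.074)[:,:2]-T0)@RC*1000
        if abs(P.mean(0)-[66,-2]).max()>15 or len(k)<40:continue
        print(n,P.min(0).round(1),P.max(0).round(1))
        for nm,kk,ax in(('rear',(P[:,0]<25)&(abs(P[:,1]+2)<15),1),('front',(P[:,0]>108)&(abs(P[:,1]+2)<15),1),('left',(P[:,1]>8)&(abs(P[:,0]-66)<35),0),('right',(P[:,1]<-16)&(abs(P[:,0]-66)<35),0)):
            if kk.sum()>3:f=np.polyfit(P[kk,ax],P[kk,1-ax],1);print(nm,kk.sum(),'deg',np.degrees(f[0]).round(2),'at mid',np.polyval(f,66 if ax==0 else -2).round(1))
    for k in mask(s,(0,150,50),(6,255,255))[:3]:print('red',cv2.contourArea(k),cv2.boundingRect(k))
    # chute/pedal yaw now, pedal closed
    k=mask(s,(18,150,60),(32,255,255))[0];print('pedal',cv2.approxPolyDP(cv2.convexHull(k),6,True).reshape(-1,2).tolist())
s=snapshot('top')
# left-wall top edge (bright) : direction check along open part
g=cv2.cvtColor(s['pixels'],cv2.COLOR_RGB2GRAY)
L=cv2.createLineSegmentDetector().detect(g)[0].reshape(-1,2,2)
for l in L:
    for h in(.061,):
        Q=(plane(s,l,h)[:,:2]-T0)@RC*1000;d=Q[1]-Q[0]
        if np.linalg.norm(d)>60 and abs(Q[:,1]).max()<50 and abs(Q[:,0]).max()<230:print('line',Q.round(0).tolist(),np.degrees(np.arctan(d[1]/d[0])).round(2))
```

```text
t 15.72 chute [-179.4   26. ] z 197.3 F chute [-0.2 -0.5] 0.1 grip 60.0
toolx [-0.     0.001 -1.   ] tool y heading -18.71 chute y heading 161.3 turn need(share, about toolx) -0.000316095826078961
top [ 15.9 -27. ] [116.   20.9]
rear 16 deg 2.09 at mid 16.9
front 16 deg 0.81 at mid 115.1
left 36 deg -3.25 at mid 18.0
right 36 deg -2.81 at mid -24.2
red 623.5 (598, 198, 42, 32)
red 35.5 (304, 221, 12, 29)
red 0.0 (280, 178, 1, 1)
pedal [[272, 246], [418, 296], [413, 327], [261, 278]]
side [ -8.8 -30.8] [115.6  20.7]
rear 29 deg -0.28 at mid 5.3
front 7 deg 37.52 at mid 112.0
right 56 deg -1.7 at mid -24.4
red 145.5 (354, 198, 22, 15)
red 118.5 (275, 201, 23, 14)
red 26.5 (302, 213, 7, 9)
pedal [[256, 155], [281, 171], [208, 296], [170, 278]]
line [[6.0, 22.0], [111.0, 19.0]] -1.69
line [[113.0, -29.0], [4.0, -27.0]] -1.25
line [[108.0, 43.0], [204.0, 43.0]] 0.38
line [[-7.0, -27.0], [-150.0, -26.0]] -0.47
line [[-191.0, 24.0], [-9.0, 22.0]] -0.55
line [[203.0, 38.0], [129.0, 39.0]] -0.65
line [[-8.0, 26.0], [-98.0, 27.0]] -0.54
```

The walls themselves measure -0.5° to -1.7° in this frame, so the rack's true yaw is about 1–2°. It is hard against the reader (no motion at 22 N), the gate and pedal images match the closed state, and the hand is clear. Handing in.

```bash
python3 -c "
from workcell import ticket;print(ticket.job_done())"
```

```text
the job is handed in; nothing more can be done
None
```

The rack is loaded and the job is handed in at about 16 s of the 38 s allowed. I held the pedal down with one finger at about 0.36–0.40 rad by the camera, pushed the rack over the sunken gate to the reader with the other, backed off behind the gate still pressing, then lifted.

**A second push:** after the first push the rack looked about 3° askew. I pressed the pedal again behind the rack, which was clear of the gate, and gave a second push about 12 mm further right. That pressed it firmly against the reader, but the measured yaw barely changed.

**Last checks that agreed:**
- **Rack against the reader:** it did not move further under about 18 N on the first push and 21 N on the second.
- **Gate and pedal:** both are back at their closed image positions, with the gate standing clear behind the rack.
- **Hand:** clear, about 200 mm up, with near-zero force.
- **Things beside the chute:** nothing looked moved in the last picture, taken before the second push. I did not check them again after it.

**What did not fully agree:** the top view puts the rack centre at about x = 66 mm against the nominal 68. It also still shows about 3° of yaw in my chute frame. The walls beside it read 1.3–1.7° off in the same view, so I put the real yaw at 1–2° and the shortfall within the roughly 2 mm calibration error.

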